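Start the warming tray on the pantry bar

TASK

Get the warming tray on the bar counter going, using only the closed fingertips: first press the raised half of the wide rocker switch right down so that it stays on, then push the long narrow key fully in (it stays in), and last press the round button fully in, keep it in for about two seconds and let go. Do not press the small square key, keep to that order, and do not move, tip or lift the dishes, glass and urn standing around. Finish with the fingers clear of everything.

Things in the scene. Friction and masses are not known exactly. Their poses are not given: they have to be found in the camera images.
- warmer: Warming tray, fixed, metal box 300 (x) x 340 (y) x 60 mm high; origin under its centre, z up, x from the control deck (robot side) to the dark hot plate (63 mm high, local x -24 to +140). Yaw up to 0.35 rad. On the deck, 60 mm high, four black inserts 96 x 64 x 4 mm at local x -88, y -114, -38, 38, 114 mm carry one white control each, in varying order, turned like the tray.
- rocker_pivot (a point): Middle of the wide white rocker, 42 wide (y) x 62 mm long (x), a shallow V of two flat halves. The point is the bottom of the V on the top face, on the hinge axis (along the tray's y), 74 mm above the counter; it does not move. While off, the half towards the robot (local -x) tilts up by about 0.3 rad and the far half is level.
- rocker_press (a point): Where to press the rocker: on top of its near (raised) half, 21 mm from the pivot towards local -x; about 7 mm above the pivot while off, level with it when on. It moves with the rocker. 1 to 5 N swing it, less the farther from the pivot one pushes.
- rocker (a joint): Rocker angle in rad: near 0 (to 0.05) = off, near half up; 0.32 = end stop, on, near half level. It stays where it is left by friction.
- bar_top (a point): Centre of the top of the long narrow key, 70 (x) x 18 (y) mm, flat, standing 16 mm above the deck (76 mm above the counter) until pressed. Moves with the key. Slides straight down against about 3 N of friction.
- bar (a joint): Travel of the long key in m: 0 out, 0.008 fully in (its top then still 4 mm above the insert). It stays in by itself.
- square_top (a point): Centre of the top of the small square key, 26 x 26 mm, flat, 16 mm above the deck; to be left alone. Same mechanism as the long key.
- square (a joint): Travel of the square key in m: 0 out, 0.008 fully in; it would stay in.
- start_top (a point): Centre of the top of the round button, 30 mm across, flat, 16 mm above the deck (76 mm above the counter) at rest. Moves with the button.
- start (a joint): Travel of the round button in m: 0 out, 0.006 fully in. Spring-loaded: 1 N to start, 4 N fully in; springs back when let go.
- bowl: White serving bowl, 130 mm across, 55 mm high, loose on the hot plate; origin under its centre, z up. Leave alone.
- tumbler: Glass tumbler, 72 mm across, 90 mm high, loose on the counter between robot and tray; origin under its centre, z up. Leave alone.
- urn: Silver urn with two handles, 136 mm across the rim, 190 mm over the handles, 187 mm high, on the counter to the right (-y) of the tray; origin under its centre, z up. Leave alone.
- cakestand: White footed cake stand, 190 mm across, 92 mm high, on the counter to the left (+y) of the tray; origin under its centre, z up. Leave alone.

How it is judged:
By the outcome, as a careful person would: the job done as asked, in the order asked, and still so for the second after the job is handed in, with the robot touching nothing.
It also fails if it takes over 45 s, if anything falls off the work surface, if the arm or the gripper's body presses on something with over 40 N, if the wrist force passes 120 N, or if a joint passes its speed limit or range.

ROBOT

A 7-joint arm with a two-finger parallel gripper is mounted at the origin on the work surface. World frame = base frame: x ahead of the robot, y to its left, z up, the work surface at z = 0. Lengths are in m, angles in degrees, forces in N, time in s.
With the tool pointing down it reaches from about 0.4 to 0.925 m from the base axis. Payload 5.6 kg.
Tool frame: the origin (TCP) lies at the very end of the fingers, on their centre line; the grasp point (between the pads) lies 19 mm behind it; z points along the fingers, y is the line along which they close (so a half turn about z gives the same grasp; the last joint's range is limited). The gripper opens to 85 mm and grips with 20 to 120 N. Pads are 22 mm wide; open, the fingers measure 114 mm over their backs; the gripper's body (76 mm by 85 mm) begins 54 mm behind the grasp point. The pads swing forward as they close: fully open they stand 13 mm farther back than shut.
Start: joints at [66.349, 26.786, -0.665, 91.828, 0.344, 61.387, -3.226], TCP at [0.235, -0.606, 0.231] pointing down, gripper open.
Joint ranges: [-144.91, 144.91], [-17.63, 115.5], [-89.93, 88.59], [15.96, 139.68], [-74.01, 254.01], [8.47, 105.57], [-167.45, 167.45]. Speed limits (degrees/s): [147.25, 147.25, 180, 180, 180, 180, 180].

INTERFACE

Orientations are given as [roll, pitch, yaw] about the fixed x, y, z axes, in that order (R = Rz(yaw) Ry(pitch) Rx(roll)).
In Python, from workcell import robot gives the robot as it stands.
- The arm moves only by the tool send_rows, never from a script. Its argument "deltas" is a list of rows, each a list of 3 entries, a list of its own where there are three numbers: the shift along the tool's x, y, z in cm, then the turn, a rotation vector about the tool's x, y, z in degrees, then the opening, from 0 (shut) to 1 (fully open). A call has 1 to 8 rows; each row is the pose to reach, as a shift and turn from the pose commanded when the call began, along the tool's axes at that moment; what a row does not reach only later rows make up. A row lasts 1/8 s, in which the tool goes at most 62.5 mm and 10.7 degrees, less where a joint would pass 70% of its speed; a pose out of reach is approached as far as the arm can. A call with a gripper value outside its range is refused whole. The fingers move at their own pace and stop on an object; "grip_force" is the grip in N (left out, the last holds). Time passes only in rows, so rows that repeat a pose let the fingers close. It gives the time, the measured TCP pose, the force, the opening and the grip force at its end, in the units of the state.
- robot.state(): the state, without advancing time (a new reading comes with each control period).
- robot.snapshot(name): name is "scene" or "top" or "wrist"; returns a dict with "color" (480x640x3 uint8, red, green, blue), "z_map" (480x640 float32, m along the optical axis (not along the pixel's ray), 0 where there is no reading), "fx", "fy", "cx", "cy" (pixels), "rvec" (rotation vector, rad) and "tvec" (3), from world to camera coordinates, as OpenCV has them. Camera axes: x right, y down, z forward; pixel columns grow to the right and rows downward; lengths in m; the calibration is good to about 2 mm. A picture is of the moment at which its call begins.
- robot.finish_job(): hands the job in; it is judged then, once.
The state is a dict: "time_s": time; "joint_positions": joint angles; "qvel": joint speeds; "effort": joint torques, N m; "eef_pos": TCP position; "ee_rot": TCP orientation; "contact_force": force on the tool from outside, world axes, zero at the start; "ft_torque": the same for the moment, N m; "gripper_width": opening from 0.0 (shut) to 1.0 (fully open); "finger_force": force on a finger pad.
Only numpy, scipy, OpenCV 4.12 (cv2) and the standard library are available. Lean on these libraries where they do the work, as an engineer would, in place of code of your own. Each camera call takes 0.05 s, during which the arm holds its last target. There are 200 camera calls.

## Working session

There is one attempt and no reset: what is moved stays moved. The work goes in short steps, Python scripts to look and compute and a tool call to move; the robot and the scene stay as the last step left them, time stands still between calls to the robot, and variables do not carry over. Pictures are saved under pics/ and viewed, at most 10 in all, crops included, and the job is handed in when it is done.

Besides the shell and the picture viewer there is one more tool, called after "Request:" as name([rows], argument=value, ...), one row to a line, values as JSON. send_rows: Moves the arm, as the interface text tells. Its arguments: {"type":"object","properties":{"deltas":{"type":"array"},"grip_force":{"type":"number"}},"required":["deltas"]}

```bash
mkdir -p pics; cat > h.py <<'E'
import numpy as np, cv2
from workcell import robot
def snap(n,f):
    s=robot.snapshot(n); cv2.imwrite('pics/'+f+'.png',s['color'][:,:,::-1]); np.savez('pics/'+f+'.npz',**s); return s
def world(s):
    R=cv2.Rodrigues(np.array(s['rvec'],float))[0]; t=np.array(s['tvec'],float).ravel()
    v,u=np.mgrid[:480,:640]; z=s['z_map'].astype(float)
    P=np.stack([(u-s['cx'])/s['fx']*z,(v-s['cy'])/s['fy']*z,z],-1)
    W=(P-t)@R; W[z<=0]=np.nan; return W
E
python3 - <<'E'
from h import *
a=snap('top','top1'); b=snap('scene','scene1')
print(robot.state())
for s in(a,b):
    print(s['fx'],s['rvec'],s['tvec'])
E
```

```text
{'time_s': 0.1, 'joint_positions': array([66.34780804, 26.83247876, -0.66402827, 91.87664526,  0.34434896,
       61.38726591, -3.22697821]), 'qvel': array([-0.03497263, -0.12127713,  0.04559577, -0.08371362, -0.01823372,
        0.00111766,  0.00051021]), 'effort': array([ 7.48153616e-04, -5.33525777e+01,  2.12414854e-02, -2.51968110e+01,
        1.14777565e-02,  4.27348976e-03, -1.09476835e-05]), 'eef_pos': array([ 0.2346754 , -0.60560496,  0.23040909]), 'ee_rot': array([-1.79905868e+02,  7.60820378e-03,  2.11831595e+01]), 'contact_force': array([-0.23920308,  0.19631488, -0.13765802]), 'ft_torque': array([-0.03257486,  0.03295657, -0.01804015]), 'finger_force': 0.0, 'gripper_width': 1.004252745105936}
590.3796641059384 [ 2.1449043  -2.19016308  0.13668459] [0.01322894 0.59236171 1.34523981]
481.99492232352515 [ 0.81713157  2.39533339 -1.29601002] [ 0.47106773 -0.15039835  1.31224031]
```

View pics/top1.png

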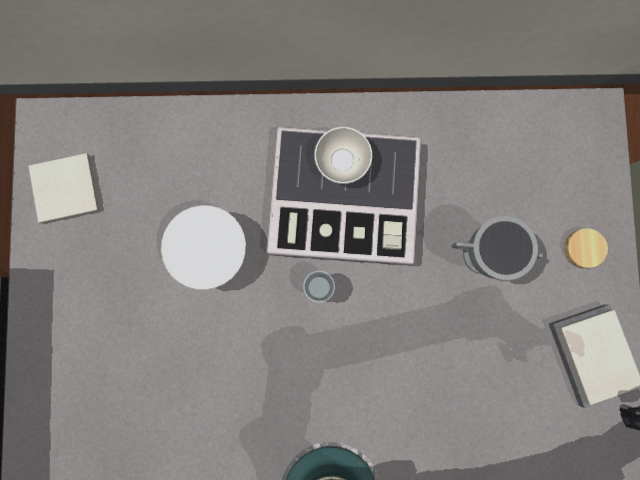

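View pics/scene1.png

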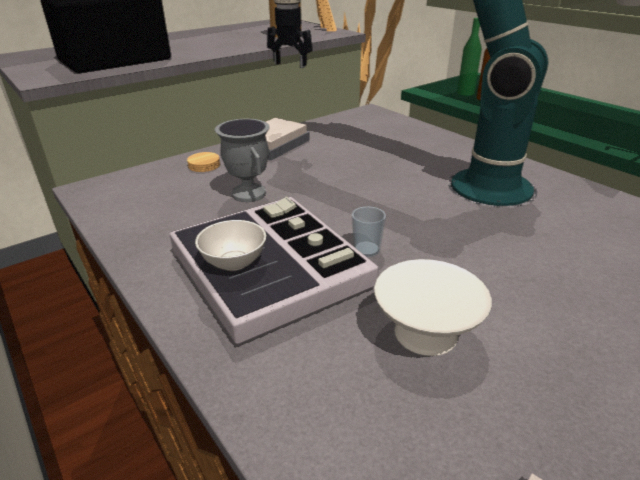

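The top view shows, from left (+y) to right, the bar (292,228), round button (325,230), square key (359,233) and rocker (392,235). The tumbler is at (319,287) and the urn at (506,248). Both views show the same order. Next I'll measure them.

```bash
python3 - <<'E'
from h import *
def load(f): return dict(np.load(f'pics/{f}.npz'))
def blobs(s,rect):
    W=world(s); x0,y0,x1,y1=rect
    g=s['color'].astype(int).min(2); m=np.zeros((480,640),np.uint8)
    m[y0:y1,x0:x1]=(g[y0:y1,x0:x1]>120)
    n,l,st,c=cv2.connectedComponentsWithStats(m)
    for i in range(1,n):
        if st[i,4]>40:
            p=W[l==i]; print(st[i],c[i].round(1),np.nanmedian(p,0).round(4),np.nanmean(p,0).round(4), np.nanmin(p[:,2]).round(4),np.nanmax(p[:,2]).round(4))
a=load('top1');b=load('scene1')
blobs(a,(278,208,408,256)); print(); blobs(b,(254,195,366,276))
for s in(a,b):
    W=world(s); R=cv2.Rodrigues(s['rvec'])[0]
    m=(W[...,2]>.05)&(W[...,2]<.068)&(W[...,0]>.35)&(W[...,0]<.95)&(abs(W[...,1])<.3)
    n,l,st,c=cv2.connectedComponentsWithStats(m.astype(np.uint8)); i=1+st[1:,4].argmax()
    r=cv2.minAreaRect((W[l==i][:,:2]*1000).astype(np.float32)); print(r, np.median(W[l==i][:,2]))
W=world(a)
for n,(u,v,r) in dict(tum=(319,287,17),cake=(203,247,44),urn=(506,248,50)).items():
    p=W[v-r:v+r,u-r:u+r].reshape(-1,3);p=p[p[:,2]>.06];print(n,p.min(0),p.max(0))
E
```

```text
[ 278  208  130   48 1545] [345.8 231.2] [ 0.5967 -0.0419  0.0594] [ 0.5968 -0.0486  0.0594] 0.0491 0.0677
[288 213   9  30 223] [292.1 227.6] [0.6057 0.0742 0.0754] [0.6056 0.0741 0.0754] 0.0658 0.0825
[383 221  19  28 496] [392.1 234.6] [ 0.5846 -0.1524  0.0751] [ 0.5849 -0.1524  0.0756] 0.0661 0.0884
[320 224  12  13 126] [325.5 229.7] [ 0.5989 -0.0007  0.0752] [ 0.5991 -0.0014  0.0752] 0.0682 0.0822
[353 227  12  11 122] [358.9 232.1] [ 0.5922 -0.0773  0.0754] [ 0.5922 -0.0771  0.0754] 0.0691 0.0817

[ 254  195  112   81 3569] [309.6 226.7] [ 0.565  -0.0797  0.06  ] [ 0.5538 -0.0802  0.0474] -0.0033 0.1196
[332 262  34  14 240] [353.9 270.9] [0.5976 0.1179 0.0601] [0.5994 0.1189 0.0598] 0.0512 0.0635
((683.935546875, -47.89750671386719), (340.2419128417969, 301.0206298828125), 84.56326293945312) 0.06155490240527498
((683.928466796875, -45.96394348144531), (343.3737487792969, 300.6194152832031), 84.44185638427734) 0.06249036398592517
tum [ 0.4366128  -0.01779821  0.06001261] [0.50756342 0.05144451 0.09585458]
cake [0.47252531 0.17859818 0.0769235 ] [0.65996982 0.36620943 0.09825267]
urn [ 0.47522525 -0.46742791  0.09110413] [ 0.60760259 -0.28116228  0.19417302]
```

Request:
send_rows([
  [[2,-1.5,-4],[0,0,3],0],
  [[6,-4,-4],[0,0,6],0],
  [[10.5,-7,-4],[0,0,10],0],
  [[15,-10,-4],[0,0,14],0],
  [[20,-13,-4],[0,0,18],0],
  [[25,-16,-4],[0,0,22],0],
  [[30,-19.5,-4],[0,0,25],0],
  [[35,-22.5,-4],[0,0,26.6],0],
], grip_force=40)

```text
time_s: 1.1
eef_pos: [0.4806, -0.2678, 0.2711]
ee_rot: [-180.0, 0.0, -5.5]
contact_force: [1.3, -0.1, -0.2]
gripper_width: 0.001
finger_force: 0.0
```

Request:
send_rows([
  [[2.5,-4.5,0],[0,0,0],0],
  [[5,-9,0],[0,0,0],0],
  [[7.2,-12.6,0],[0,0,0],0],
  [[7.2,-12.6,4],[0,0,0],0],
  [[7.2,-12.6,8],[0,0,0],0],
  [[7.2,-12.6,12],[0,0,0],0],
  [[7.2,-12.6,15],[0,0,0],0],
  [[7.2,-12.6,15],[0,0,0],0],
])

```text
time_s: 2.1
eef_pos: [0.5614, -0.1508, 0.1187]
ee_rot: [-180.0, 0.3, -5.4]
contact_force: [-0.5, 0.3, 0.6]
gripper_width: 0.0
finger_force: 0.0
```

```bash
python3 - <<'E'
from h import *
s=snap('wrist','w1'); print(robot.state()['eef_pos'],robot.state()['ee_rot'],robot.state()['contact_force'])
E
```

```text
[ 0.56289829 -0.15100826  0.12059098] [-1.79979453e+02  1.30590353e-01 -5.41339911e+00] [-0.48482137  0.13268527  0.90431214]
```

View pics/w1.png

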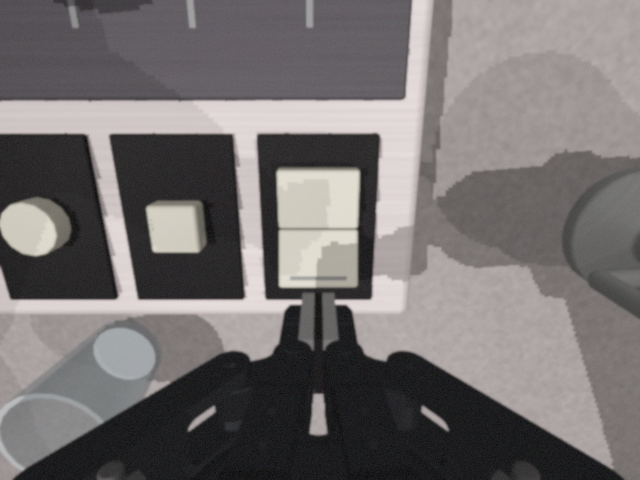

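The wrist view shows the rocker at (318,229) with the near half raised. The fingers are centred on its column. I'll cross-check the positions from this view.

```bash
python3 - <<'E'
from h import *
s=dict(np.load('pics/w1.npz')); W=world(s)
for n,(u,v) in dict(hinge=(318,229),near=(318,265),edge=(318,286),far=(318,172),left=(282,255),right=(355,240),sq=(172,228),rnd=(28,228)).items():
    print(n,np.nanmedian(W[v-2:v+3,u-2:u+3].reshape(-1,3),0).round(4))
E
```

```text
hinge [ 0.5842 -0.1528  0.0732]
near [ 0.5666 -0.1512  0.0794]
edge [ 0.5556 -0.1498  0.0817]
far [ 0.6147 -0.1558  0.0744]
left [ 0.5736 -0.1328  0.0779]
right [ 0.5771 -0.1718  0.0753]
sq [ 0.5931 -0.0772  0.0756]
rnd [ 0.6002 -0.0024  0.0756]
```

Request:
send_rows([
  [[0,0,2],[0,0,0],0],
  [[0,0,3.3],[0,0,0],0],
  [[0,0,3.6],[0,0,0],0],
  [[0,0,3.9],[0,0,0],0],
  [[0,0,4.2],[0,0,0],0],
  [[0,0,4.5],[0,0,0],0],
  [[0,0,4.7],[0,0,0],0],
  [[0,0,4.7],[0,0,0],0],
])

```text
time_s: 3.15
eef_pos: [0.5635, -0.1512, 0.0742]
ee_rot: [-180.0, -0.0, -5.4]
contact_force: [0.6, 0.2, -0.1]
gripper_width: -0.001
finger_force: 0.0
```

Request:
send_rows([
  [[0,0,0.1],[0,0,0],0],
  [[0,0,0.2],[0,0,0],0],
  [[0,0,0.2],[0,0,0],0],
])

```text
time_s: 3.52
eef_pos: [0.5636, -0.1512, 0.0739]
ee_rot: [180.0, -0.0, -5.4]
contact_force: [-5.1, 1.0, 13.3]
gripper_width: 0.0
finger_force: 6.6
```

Request:
send_rows([
  [[0,0,-2],[0,0,0],0],
  [[0,0,-5],[0,0,0],0],
  [[0.4,-4,-6],[0,0,0],0],
  [[0.8,-9,-6],[0,0,0],0],
  [[1.3,-14,-6],[0,0,0],0],
  [[1.7,-19,-6],[0,0,0],0],
  [[2.1,-22.8,-6],[0,0,0],0],
  [[2.1,-22.8,-6],[0,0,0],0],
])

```text
time_s: 4.53
eef_pos: [0.6063, 0.0787, 0.1332]
ee_rot: [-179.9, -0.1, -5.0]
contact_force: [0.3, -0.4, 0.6]
gripper_width: -0.001
finger_force: 0.0
```

```bash
python3 - <<'E'
from h import *
s=snap('wrist','w2'); a=snap('top','top2'); print(robot.state()['eef_pos'],robot.state()['contact_force'])
W=world(a)
for n in((.564,-.1505),(.557,-.15),(.606,-.1545),(.612,-.155),(.592,-.0772)):
    d=np.hypot(W[...,0]-n[0],W[...,1]-n[1]); m=(d<.004)&(W[...,2]<.1); print(n,np.median(W[m][:,2]).round(4),m.sum())
E
```

```text
[0.60603906 0.07367372 0.13269699] [ 0.49056672 -0.8871425   0.61436642]
(0.564, -0.1505) 0.0752 10
(0.557, -0.15) 0.0712 9
(0.606, -0.1545) 0.0808 9
(0.612, -0.155) 0.0806 10
(0.592, -0.0772) 0.0748 9
```

View pics/w2.png

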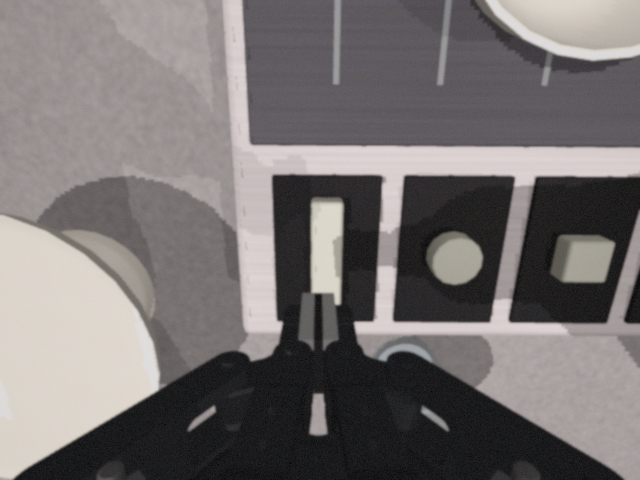

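The rocker is on: the near half is level and the far half is up. The bar at (327,250) appeared slightly to the right only because the arm was still settling. Now I'll press the bar.

Request:
send_rows([
  [[0,0,3],[0,0,0],0],
  [[0,0,5.3],[0,0,0],0],
  [[0,0,5.6],[0,0,0],0],
  [[0,0,5.9],[0,0,0],0],
  [[0,0,6.2],[0,0,0],0],
  [[0,0,6.5],[0,0,0],0],
  [[0,0,6.6],[0,0,0],0],
  [[0,0,6.6],[0,0,0],0],
])

```text
time_s: 5.62
eef_pos: [0.6068, 0.0734, 0.068]
ee_rot: [180.0, -0.1, -5.4]
contact_force: [-3.1, -2.4, 11.7]
gripper_width: 0.001
finger_force: 5.7
```

Request:
send_rows([
  [[0,0,0.1],[0,0,0],0],
  [[0,0,0.2],[0,0,0],0],
  [[0,0,0.2],[0,0,0],0],
])

```text
time_s: 6.0
eef_pos: [0.6068, 0.0734, 0.0679]
ee_rot: [179.9, -0.1, -5.4]
contact_force: [-8.1, -3.0, 24.9]
gripper_width: -0.001
finger_force: 12.1
```

Request:
send_rows([
  [[0,0,-2],[0,0,0],0],
  [[0,0,-5],[0,0,0],0],
  [[0,2.5,-6.5],[0,0,0],0],
  [[0,5.5,-6.5],[0,0,0],0],
  [[0,7.5,-6.5],[0,0,0],0],
  [[0,7.5,-6.5],[0,0,0],0],
  [[0,7.5,-6.5],[0,0,0],0],
])

```text
time_s: 6.88
eef_pos: [0.5989, 0.0007, 0.1291]
ee_rot: [-179.9, 0.0, -5.3]
contact_force: [-1.1, 0.5, 0.3]
gripper_width: 0.004
finger_force: 0.0
```

```bash
python3 - <<'E'
from h import *
s=snap('wrist','w3'); W=world(s); print(robot.state()['eef_pos'])
g=s['color'].min(2)
for n in((.606,.074),(.62,.073),(.5995,-.0015),(.592,-.0772)):
    d=np.hypot(W[...,0]-n[0],W[...,1]-n[1]); m=(d<.004)&(W[...,2]<.1); print(n,np.median(W[m][:,2]).round(4),m.sum())
E
```

```text
[0.59887337 0.00095582 0.12909108]
(0.606, 0.074) 0.0678 134
(0.62, 0.073) 0.0678 141
(0.5995, -0.0015) 0.0758 141
(0.592, -0.0772) 0.0759 148
```

View pics/w3.png

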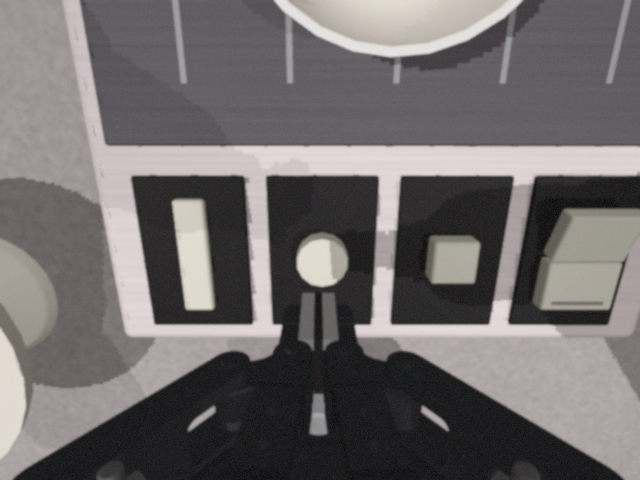

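The bar is in (top at 68 mm), the square is still out (76 mm), and the round button at (322,260) lies under the fingers. Pressing the button.

Request:
send_rows([
  [[0,0.2,3],[0,0,0],0],
  [[0,0.2,4.9],[0,0,0],0],
  [[0,0.2,5.1],[0,0,0],0],
  [[0,0.2,5.6],[0,0,0],0],
  [[0,0.2,6.2],[0,0,0],0],
  [[0,0.2,6.3],[0,0,0],0],
  [[0,0.2,6.3],[0,0,0],0],
  [[0,0.2,6.3],[0,0,0],0],
])

```text
time_s: 7.92
eef_pos: [0.5993, -0.0022, 0.0697]
ee_rot: [-180.0, -0.1, -5.4]
contact_force: [-8.3, -0.0, 20.7]
gripper_width: 0.003
finger_force: 10.7
```

Request:
send_rows([
  [[0,0,0],[0,0,0],0],
  [[0,0,0],[0,0,0],0],
  [[0,0,0],[0,0,0],0],
  [[0,0,0],[0,0,0],0],
  [[0,0,0],[0,0,0],0],
  [[0,0,0],[0,0,0],0],
  [[0,0,0],[0,0,0],0],
  [[0,0,0],[0,0,0],0],
])

```text
time_s: 8.93
eef_pos: [0.5993, -0.0022, 0.0697]
ee_rot: [-180.0, -0.1, -5.4]
contact_force: [-8.0, 0.7, 20.9]
gripper_width: 0.001
finger_force: 10.7
```

Request:
send_rows([
  [[0,0,0],[0,0,0],0],
  [[0,0,0],[0,0,0],0],
  [[0,0,0],[0,0,0],0],
  [[0,0,0],[0,0,0],0],
  [[0,0,0],[0,0,0],0],
  [[0,0,-3],[0,0,0],0],
  [[0,0,-7],[0,0,0],0],
  [[0,0,-11],[0,0,0],0],
])

```text
time_s: 9.93
eef_pos: [0.5989, -0.0029, 0.1778]
ee_rot: [180.0, -0.1, -5.4]
contact_force: [0.8, -0.3, 0.4]
gripper_width: 0.001
finger_force: 0.0
```

Request:
send_rows([
  [[0,0,-4],[0,0,0],0],
  [[0,0,-6],[0,0,0],0],
  [[0,0,-6],[0,0,0],0],
  [[0,0,-6],[0,0,0],0],
])

```text
time_s: 10.42
eef_pos: [0.5981, -0.003, 0.2353]
ee_rot: [180.0, 0.1, -5.4]
contact_force: [-0.8, 0.7, -0.8]
gripper_width: -0.0
finger_force: 0.0
```

```bash
python3 - <<'E'
from h import *
s=snap('wrist','w4'); W=world(s); print(robot.state())
for n in((.606,.074),(.62,.073),(.5995,-.0015),(.592,-.0772),(.564,-.1505),(.557,-.15),(.612,-.155)):
    d=np.hypot(W[...,0]-n[0],W[...,1]-n[1]); m=(d<.004)&(W[...,2]<.1); print(n,np.median(W[m][:,2]).round(4),m.sum())
E
```

```text
{'time_s': 10.475, 'joint_positions': array([   7.00662218,   22.48430259,  -12.79367502,   98.47379072,
          5.62155085,   59.79162997, -103.10742133]), 'qvel': array([-0.02634756,  0.46279257,  0.03677323,  0.06530589, -0.01446041,
        0.25139495, -0.10663897]), 'effort': array([ 1.83065906e-03, -4.86143160e+01, -2.31110729e+00, -2.50002962e+01,
        1.13553667e-02, -7.86848454e-03, -8.10511428e-04]), 'eef_pos': array([ 0.59792003, -0.00294361,  0.23489142]), 'ee_rot': array([ 1.79979546e+02,  1.22897200e-01, -5.41849597e+00]), 'contact_force': array([-0.01395533, -0.45988611,  0.47759427]), 'ft_torque': array([0.0189153 , 0.003652  , 0.00309699]), 'finger_force': 0.0, 'gripper_width': 0.0026076271270221046}
(0.606, 0.074) 0.0679 66
(0.62, 0.073) 0.0676 65
(0.5995, -0.0015) 0.0758 72
(0.592, -0.0772) 0.0759 69
(0.564, -0.1505) 0.0739 69
(0.557, -0.15) 0.0742 53
(0.612, -0.155) 0.0823 90
```

View pics/w4.png

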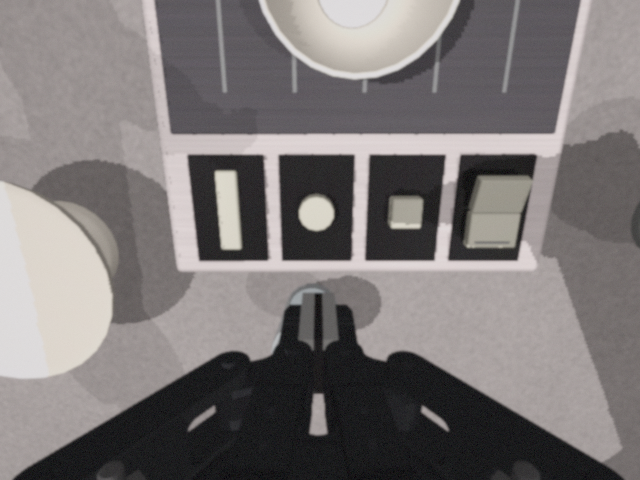

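The view shows the rocker (495,212) on, the bar (228,210) in, the button (316,212) back out and the square (406,212) untouched. The fingers are clear, so I'm handing in.

```bash
python3 -c "
from workcell import robot
print(robot.finish_job())"
```

```text
the job is handed in; nothing more can be done
None
```

The job is handed in: the rocker is on, the long key is in, and the round button was held in for about 2 s and let go, in that order; the square key was not pressed, I saw nothing around the tray disturbed, and the fingers ended clear at about 10.5 s.

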